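Clamp the print plate and probe it at the ring mark

TASK

On the 3D-printer bed, swing the hold-down clamp's handle its full quarter turn to the closed stop, so that its tongue lies over the black plate. Then take the plunger gauge out of its stand and hold it upright with its tip on the centre of the ring mark (not a cross), pressed down lightly so that the sprung plunger is about half-way in, never bottomed. Finish while still holding it there in the gripper, with the clamp still closed, and leave the other things on the bench where they are.

Things in the scene. Friction and masses are not known exactly. Their poses are not given: they have to be found in the camera images.
- bed: Fixed print-bed unit: grey carriage 200 x 270 x 28 mm with a flat black square plate, 180 x 180 mm, on it. Origin: under the plate's centre, on the bench; the plate's top is 45 mm above it. Axes x and y run along the plate's edges (z up); the carriage reaches from y = -110 to y = +160 mm, and the clamp stands on its +y side, off the plate.
- clamp (a joint): Angle of the quarter-turn clamp, a flat dark steel bar on a vertical hinge. 0: open, handle to the bed's -x, tongue to its +x. Grows clockwise seen from above to the closed stop at 1.571: handle to the bed's +y (away from the plate), tongue to -y over the plate's edge. Light friction (about 0.06 N m); it stays where it is left.
- clamp_pivot (a point): Point on the clamp's vertical hinge axis, at x = 20, y = 125, z = 52 mm in the bed's frame; the hub's top is 10 mm above this point.
- clamp_grip (a point): Point on the clamp's handle post, an upright round steel post 14 mm in diameter at the handle's end, 60 mm from the hinge axis. The point is on the post's axis, 78 mm above the bench; the post's top is 14 mm higher, and the bar it stands on has its top 21 mm lower. Turns with the clamp.
- ring_center (a point): Centre of the ring mark, a flat white ring of 26 mm outer diameter with a 6 mm dot in it, printed on the black plate; the point lies on the plate's top. Always at least 35 mm from the clamp's tongue. Two plain white crosses, 26 mm across, are printed elsewhere on the plate and are not to be probed.
- stand: Fixed plastic block 64 x 64 x 36 mm with an upright 18 mm hole through its middle, holding the gauge. Origin: centre of its underside.
- gauge_center (a point): Centre of the plunger gauge's aluminium block, 34 (its x) x 22 (its y) x 64 mm tall, a dial on each broad side, a 6 mm cap on top; below it a 14 mm nose 15 mm long and a sprung plunger. About 0.14 kg. Point on the gauge's axis, 62 mm above the free plunger's tip. In the stand the block rests on the stand's top, square with it (point 68 mm above the bench), 30 mm hanging in the hole.
- gauge_tip (a point): Very tip of the gauge's plunger (8 mm round end). It moves up with the plunger when pressed.
- plunger (a joint): How far the plunger is pushed into the gauge: 0 free, 0.012 m bottomed. Spring: about 0.7 N to start, 2.8 N at half-way (0.006), 4.9 N bottomed.
- spool_mid (a point): Bystander: spool of tan filament lying flat, black flanges 200 mm in diameter, 66 mm high. The point is its middle.
- jar_mid (a point): Bystander: clear screw-top jar, 52 mm in diameter, 70 mm high. The point is its middle.
- scraper_mid (a point): Bystander: flat scraper lying on the bench beyond the bed, crosswise, 0.28 m long, blade 65 mm wide. The point is half-way along it.
- pot_mid (a point): Bystander: small pale printed cup, 64 mm in diameter, 55 mm high. The point is its middle.
Mind the look-alikes: they are no part of the job. Of the things like the part that bears gauge_center, leave any that is purple; of the rest the larger one is meant.

How it is judged:
By the outcome, as a careful person would: the job done as asked, in the order asked, and still so for the second after the job is handed in, while the arm keeps its last pose, push and grip.
It also fails if it takes over 48 s, if anything falls off the work surface, if the arm or the gripper's body presses on something with over 40 N, if the wrist force passes 120 N, or if a joint passes its speed limit or range.

ROBOT

A 6-joint arm with a two-finger parallel gripper is mounted at the origin on the work surface. World frame = base frame: x ahead of the robot, y to its left, z up, the work surface at z = 0. Lengths are in m, angles in degrees, forces in N, time in s.
With the tool pointing down it reaches from about 0.325 to 0.85 m from the base axis. Payload 15.5 kg.
Tool frame: the origin (TCP) lies at the very end of the fingers, on their centre line; the grasp point (between the pads) lies arm.grip_depth behind it (arm.grip_depth is the distance from the TCP to the grasp point, in m); z points along the fingers, y is the line along which they close (so a half turn about z gives the same grasp; the last joint's range is limited). The gripper opens to 91 mm and grips with 3 to 60 N. Pads are 32 mm wide; open, the fingers measure 118 mm over their backs; the gripper's body (76 mm by 178 mm) begins 60 mm behind the grasp point.
Start: joints at [64.773, 28.281, 77.091, -0, 74.628, -5.472], TCP at [0.211, 0.588, 0.214] pointing down, gripper open.
Joint ranges: [-166.48, 166.48], [-47.26, 123.95], [12.59, 153.08], [-70.14, 250.14], [6.76, 159.57], [-176.63, 176.63]. Speed limits (degrees/s): [108.29, 108.29, 147.25, 172.46, 172.46, 172.46].

INTERFACE

Orientations are given as a 3x3 rotation matrix whose columns are the frame's x, y, z axes.
In Python, from rig import arm gives the robot as it stands. Calls block until the motion is done:
- arm.move_to(position, orientation): joint-space move of the TCP to a pose.
- arm.move_l(position, orientation=None, feed=0.15): straight line of the TCP; orientation=None keeps the orientation; feed is the mean speed in m/s.
- arm.move_joints(angles): joint-space move.
- arm.grip(opening): finger opening in m; the grip force is fixed at half the most; returns when the fingers have stopped.
- arm.sleep(seconds).
- arm.solve_ik(position, orientation): joint angles nearest the present ones, or None.
- arm.snapshot(name): name is "side" or "top"; returns the picture (480x640x3 uint8, red, green, blue); there is no depth.
- arm.get_calibration(name): a dict with "intrinsics" (3x3 intrinsics, pixels), "cam_to_world" (4x4, takes a point from camera to world coordinates). Camera axes: x right, y down, z forward; pixel columns grow to the right and rows downward; lengths in m; the calibration is good to about 2 mm. A picture is of the moment at which its call begins. get_calibration takes no time and is no camera call.
A pose or a line that the arm cannot do raises arm.Unreachable and nothing moves.
- arm.sign_off(): hands the job in; it is judged then, once.
Readings, each from a call of its own:
- arm.current_t(): time.
- arm.current_joint_positions(): joint angles.
- arm.current_dq(): joint speeds.
- arm.current_tau(): joint torques, N m.
- arm.current_ee_pos(): TCP position.
- arm.current_tool_rot(): TCP orientation.
- arm.current_force(): force on the tool from outside, world axes, zero at the start.
- arm.current_torque(): the same for the moment, N m.
- arm.current_width(): finger opening in m.
- arm.current_grasp_force(): force on a finger pad.
Only numpy, scipy, OpenCV 4.12 (cv2) and the standard library are available. Lean on these libraries where they do the work, as an engineer would, in place of code of your own. Each camera call takes 0.05 s, during which the arm holds its last target. There are 200 camera calls.

## Working session

There is one attempt and no reset: what is moved stays moved. The work goes in short steps, each a Python script; the robot and the scene stay as the last script left them, time stands still between calls to the robot, and variables do not carry over. Pictures are saved under pics/ and viewed, at most 10 in all, crops included, and the job is handed in when it is done.

```bash
mkdir -p pics; python3 - <<'E'
from rig import arm
import cv2
for n in("top","side"):
    cv2.imwrite(f"pics/{n}0.png",arm.snapshot(n)[:,:,::-1]); c=arm.get_calibration(n); print(n,c["intrinsics"].tolist(),c["cam_to_world"].round(4).tolist())
print(arm.grip_depth,arm.current_t(),arm.current_tool_rot().round(3).tolist(),arm.current_width())
E
```

```text
top [[445.51893961589866, 0.0, 324.8820586012986], [0.0, 445.51893961589866, 246.76972857321584], [0.0, 0.0, 1.0]] [[0.0274, -0.9884, 0.1493, 0.3681], [-0.9996, -0.0271, 0.0037, -0.0046], [0.0003, -0.1494, -0.9888, 1.3186], [0.0, 0.0, 0.0, 1.0]]
side [[524.5705774787522, 0.0, 320.8549355341962], [0.0, 524.5705774787522, 234.91790147082378], [0.0, 0.0, 1.0]] [[0.9556, -0.169, 0.2413, 0.2362], [-0.2946, -0.5431, 0.7863, -1.0512], [-0.0019, -0.8225, -0.5688, 0.8498], [0.0, 0.0, 0.0, 1.0]]
0.0188 0.1 [[-0.941, 0.338, -0.0], [0.338, 0.941, -0.001], [0.0, -0.001, -1.0]] 0.09108995167856544
```

View pics/top0.png

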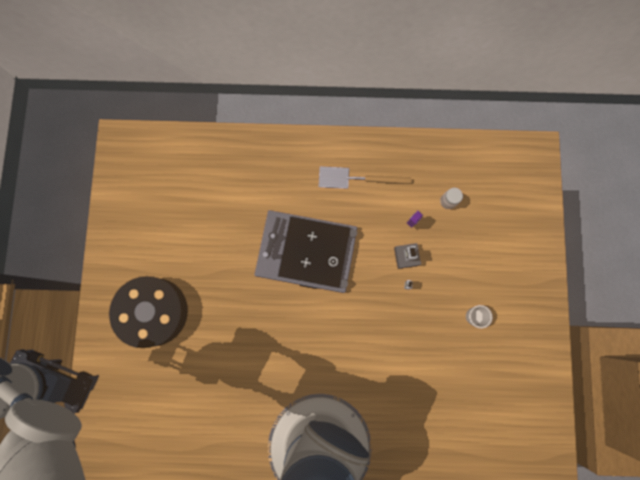

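View pics/side0.png

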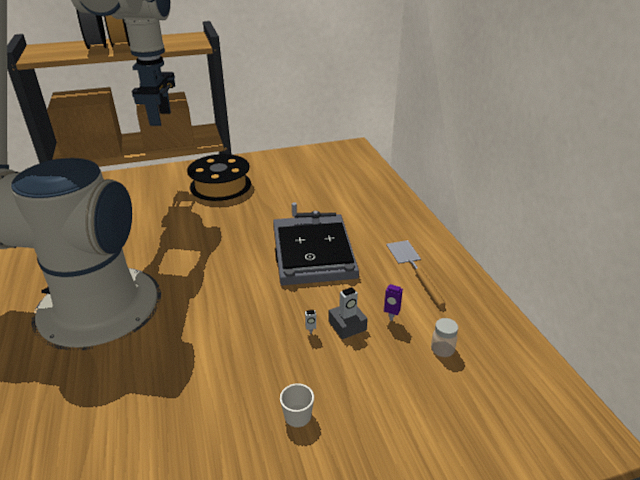

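The top view shows the plate near (318,253), with the clamp at its left around (272,240) and the ring at (333,261). The stand with the gauge is at (408,256). The side view has the ring at (310,257), the clamp post at (294,208) and the stand at (348,315). The purple and small gauges are decoys. Next I'll enlarge the key areas.

```bash
cat > h.py <<'E'
import cv2, numpy as np
from rig import arm
def ray(n,uv):
    c=arm.get_calibration(n);T=np.array(c["cam_to_world"]);K=np.array(c["intrinsics"])
    return T[:3,3],T[:3,:3]@np.linalg.solve(K,[uv[0],uv[1],1.])
def plane(n,uv,z):
    o,d=ray(n,uv);return o+d*(z-o[2])/d[2]
def tri(uvt,uvs):
    (a,d),(b,e)=ray("top",uvt),ray("side",uvs)
    s=np.linalg.lstsq(np.c_[d,-e],b-a,rcond=None)[0];p,q=a+d*s[0],b+e*s[1]
    return (p+q)/2,np.linalg.norm(p-q)
def pix(n,p):
    c=arm.get_calibration(n);T=np.linalg.inv(c["cam_to_world"]);v=np.array(c["intrinsics"])@(T[:3,:3]@p+T[:3,3]);return v[:2]/v[2]
E
python3 - <<'E'
import cv2
t=cv2.imread("pics/top0.png");s=cv2.imread("pics/side0.png")
cv2.imwrite("pics/tc.png",cv2.resize(t[200:300,250:430],None,fx=4.4,fy=4.4,interpolation=cv2.INTER_CUBIC))
cv2.imwrite("pics/sc.png",cv2.resize(s[195:345,260:420],None,fx=4,fy=4,interpolation=cv2.INTER_CUBIC))
E
```

```text
(no output)
```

View pics/tc.png

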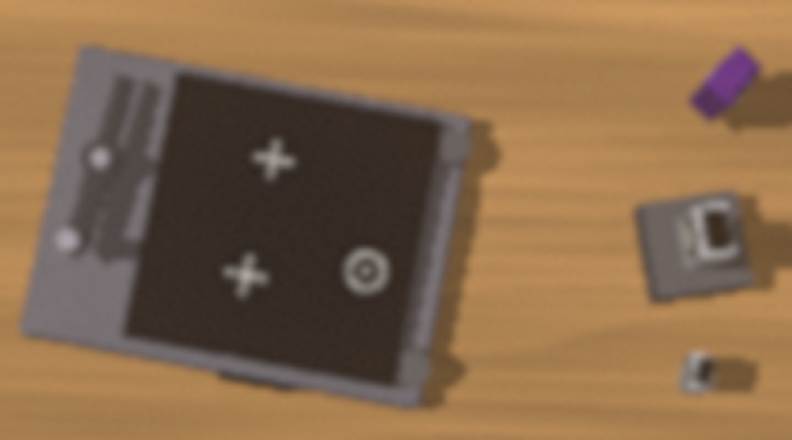

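View pics/sc.png

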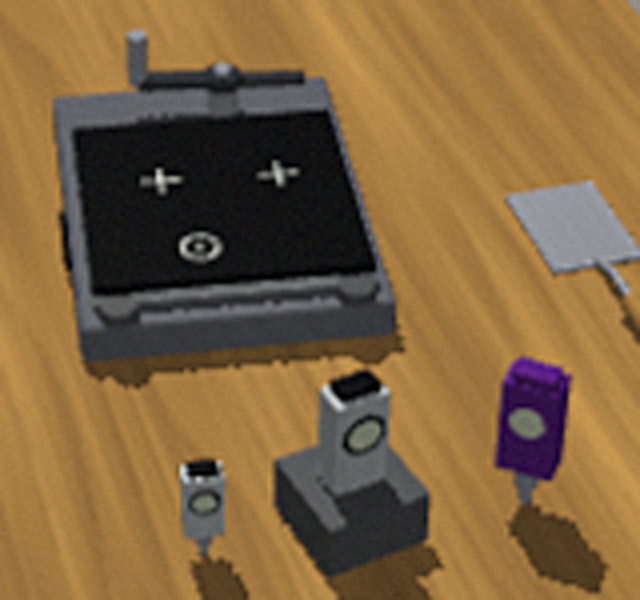

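The crops show the post top at about (265.3,254.5) in top pixels and (294,204.5) in side pixels. The ring is at about (333,261.5) top and (310,257) side. The gauge cap is at about (412.5,252.5) top and (349,291) side. The clamp is open. Now I'll measure.

```bash
cat > meas.py <<'E'
from h import *
t=cv2.imread("pics/top0.png");s=cv2.imread("pics/side0.png")
def comps(m): 
    return cv2.connectedComponentsWithStats(m.astype(np.uint8),connectivity=8)
def sub(img,x0,y0,x1,y1,f):
    m=np.zeros(img.shape[:2],bool);m[y0:y1,x0:x1]=f(img[y0:y1,x0:x1].astype(int));return m
# plate, as convex hull of its darkest component, per view
out={}
for n,img,b,th in(("top",t,(250,200,365,300),75),("side",s,(265,210,365,290),45)):
    m=sub(img,*b,lambda a:a.max(2)<th);k,l,st,c=comps(m);i=1+st[1:,4].argmax()
    cs=cv2.findContours((l==i).astype(np.uint8),0,2)[0];h=cv2.convexHull(max(cs,key=cv2.contourArea))
    P=np.array([plane(n,p,0.045)[:2] for p in h[:,0]],np.float32)
    print(n,"plate",cv2.minAreaRect(P*1000))
    w=sub(img,*( (322,250,345,273) if n=="top" else (300,249,321,266)),lambda a:a.min(2)>(95))
    ys,xs=np.nonzero(w);q=((xs.min()+xs.max())/2,(ys.min()+ys.max())/2);q2=(xs.mean(),ys.mean());out[n]=q2
    print(n,"ring",q,q2,plane(n,q2,.045).round(4),len(xs))
print("ring tri",tri(out["top"],out["side"]))
# stand top in top view
for n,img,b in(("top",t,(385,235,425,275)),("side",s,(325,300,372,342))):
    m=sub(img,*b,lambda a:(a.max(2)-a.min(2)<28)&(a.max(2)<150))
    k,l,st,c=comps(m);i=1+st[1:,4].argmax();cs=cv2.findContours((l==i).astype(np.uint8),0,2)[0];h=cv2.convexHull(max(cs,key=cv2.contourArea))
    P=np.array([plane(n,p,0.036)[:2] for p in h[:,0]],np.float32);print(n,"stand",cv2.minAreaRect(P*1000))
# cap
for n,img,b in(("top",t,(405,244,420,260)),("side",s,(340,284,360,298))):
    m=sub(img,*b,lambda a:a.max(2)<(60 if n=="top" else 45));k,l,st,c=comps(m);i=1+st[1:,4].argmax();out[n]=c[i];print(n,"cap",c[i],st[i],plane(n,c[i],.106).round(4))
print("cap tri",tri(out["top"],out["side"]))
print("post top tri",tri((265.3,254.3),(294,204.2)), "hub", tri((272.5,235.5),(315.7,212)))
E
python3 meas.py
```

```text
top plate ((546.2741088867188, 30.893585205078125), (182.34432983398438, 177.04571533203125), 80.7483901977539)
top ring (np.float64(333.0), np.float64(261.0)) (np.float64(333.0), np.float64(261.0208333333333)) [ 0.5196 -0.0243  0.045 ] 48
side plate ((548.7178344726562, 29.217132568359375), (191.77532958984375, 178.26849365234375), 80.78216552734375)
side ring (np.float64(309.5), np.float64(256.0)) (np.float64(309.2758620689655), np.float64(256.2758620689655)) [ 0.5213 -0.0212  0.045 ] 29
ring tri (array([ 0.51987526, -0.02432225,  0.04742414]), np.float64(0.001092735203833839))
top stand ((542.3058471679688, -239.43702697753906), (61.84449768066406, 64.91149139404297), 9.76412296295166)
side stand ((541.3565063476562, -250.05874633789062), (82.08163452148438, 115.51085662841797), 1.6012225151062012)
top cap [413. 254.] [413 254   1   1   1] [ 0.5378 -0.2424  0.106 ]
side cap [348.54237288 291.03389831] [343 288  12   7  59] [ 0.5461 -0.2442  0.106 ]
cap tri (array([ 0.54197655, -0.24356341,  0.10547706]), np.float64(0.008349050407198196))
post top tri (array([0.52964173, 0.16485571, 0.09012246]), np.float64(0.003503306741952829)) hub (array([0.58815358, 0.15066985, 0.06203033]), np.float64(0.0035731532036129597))
```

```bash
cat > clamp.py <<'E'
from h import *
yaw=np.radians(-9.25);R=np.array([[np.cos(yaw),-np.sin(yaw)],[np.sin(yaw),np.cos(yaw)]])
bed=np.array([.5470,.0308]);piv=bed+R@[.020,.125]
def pose(th,z,sg):
    a=np.pi-th+yaw;u=np.array([np.cos(a),np.sin(a),0]);x=sg*u;zz=np.array([0,0,-1.]);
    return np.r_[piv+.060*u[:2],z],np.c_[x,np.cross(zz,x),zz]
E
python3 - <<'E'
from clamp import *
print(piv,pose(0,0,1)[0],pix("top",np.r_[pose(0,.092,1)[0]]),pix("side",np.r_[pose(0,.092,1)[0]]))
for sg in(1,-1):
    for th in(0,.8,1.6):print(sg,th,np.round(arm.solve_ik(*pose(th,.062,sg)),1))
t=cv2.imread("pics/top0.png").astype(float);s=cv2.imread("pics/side0.png").astype(float)
def wc(n,img,x0,y0,x1,y1,z):
    g=img[y0:y1,x0:x1].min(2);g=np.clip(g-np.median(g)-15,0,None);Y,X=np.mgrid[y0:y1,x0:x1];c=((g*X).sum()/g.sum(),(g*Y).sum()/g.sum());print(n,np.round(c,2),plane(n,c,z).round(4));return c
a=wc("top",t,325,252,342,271,.045);b=wc("side",s,302,250,319,264,.045);print(tri(a,b))
for n,img,bx in(("top",t,(403,244,420,263)),("side",s,(338,285,362,300))):
    print(n);print(img[bx[1]:bx[3],bx[0]:bx[2]].mean(2).astype(int))
E
```

```text
[0.58683275 0.15095969] [0.52761297 0.16060425 0.        ] [266.83552617 254.35793518] [293.0358506  204.59344778]
1 0 [ 10.7  33.7  96.6  -0.   49.7 -70. ]
1 0.8 [ 14.1  35.8  91.3  -0.   52.9 -20.8]
1 1.6 [13.9 38.6 84.3 -0.  57.  24.9]
-1 0 [ 10.7  33.7  96.6  -0.   49.7 110. ]
-1 0.8 [ 14.1  35.8  91.3  -0.   52.9 159.2]
-1 1.6 [  13.9   38.6   84.3   -0.    57.  -155.1]
top [332.79 261.01] [ 0.5196 -0.0236  0.045 ]
side [309.46 256.31] [ 0.5217 -0.0215  0.045 ]
(array([ 0.52023149, -0.02376414,  0.04678139]), np.float64(0.0016467683290977693))
top
[[127 123 121 119 116 115 111 109 110 108 107 105 103 104 106 108 108]
 [114 110 109 107 105 106 108 113 120 123 123 120 111 101  97  94  92]
 [102 102 101 105 113 122 125 129 138 142 145 143 127 104  96  91  88]
 [101 100 102 113 133 147 139 124 122 122 123 128 118 103  96  92  86]
 [101 102 108 118 140 156 137 101  82  76  79  87  95  98  95  90  85]
 [105 110 109 115 135 153 132  85  54  48  51  64  82  89  85  82  83]
 [108 118 114 110 128 152 134  87  54  47  47  59  75  81  77  78  80]
 [110 122 124 114 125 148 137  95  57  47  4
[... 1629 characters left out ...]
02 119 185 192  95   0   6  12  11   3   2  18  24  64  78 106 162
  162 126 122 128 124 121]
 [115 106  86 130 195 190  93   0   0   8  22  63  79  84 102 104 117 113
   95 103 125 130 127 123]
 [118 107  88  88 148 209 192  98  58  74  82 119 117 104 103 101  98  96
   93 113 126 129 130 131]
 [122 107  91  78  94 157 213 188 128 103 105 113 109 101 100 102  99  97
   99 109 123 129 129 126]
 [126 110  92  83  80 101 153 153 115  98  99 101 101 101 105 102 106 102
  103 110 123 130 127 132]
 [129 112  92  85  86  80  93  94  91  98 101 102 104  87  68  86  87  99
  102 108 123 129 129 130]
 [126 113  92  87  87  85  93  96  98 102 107  89  62  30  16  28  32  56
   94 118 124 127 127 130]]
```

```bash
python3 - <<'E'
from clamp import *
arm.move_to(*pose(0,.16,1)); arm.grip(.045)
arm.move_l(*pose(0,.063,1),feed=.12); arm.grip(.019)
print(arm.current_t(),arm.current_width(),arm.current_force().round(2))
fm=0
for th in np.radians(np.arange(9,91,9)):
    arm.move_l(*pose(th,.063,1),feed=.05); f=arm.current_force();fm=max(fm,np.linalg.norm(f))
print(arm.current_t(),fm,f.round(2))
for d in np.arange(91,100,1):
    arm.move_l(*pose(np.radians(d),.063,1),feed=.03); f=arm.current_force();print(d,f.round(1))
    if np.linalg.norm(f[:2])>8:break
print(arm.current_t())
E
```

```text
4.4083 0.01906252998235355 [-0.61  1.22  0.08]
7.825 1.1034070821310182 [-0.43  0.73  0.49]
91 [-1.   0.2 -0.3]
92 [-0.9 -0.6 -0.4]
93 [-0.6 -0.5  0.4]
94 [-3.9 -0.   2.8]
95 [-10.7   2.5   5.7]
9.075
```

```bash
cat >> clamp.py <<'E'
g=np.array([.5437,-.2415])
def rot(deg,sg=1):
    a=np.radians(deg);x=sg*np.array([np.cos(a),np.sin(a),0]);zz=np.array([0,0,-1.]);return np.c_[x,np.cross(zz,x),zz]
E
python3 - <<'E'
from clamp import *
arm.move_l(*pose(np.radians(91),.063,1),feed=.05)
arm.grip(.045); p,r=pose(np.radians(91),.16,1); arm.move_l(p,r,feed=.15)
for sg in(1,-1):print(sg,np.round(arm.solve_ik([*g,.055],rot(9.8,sg)),1))
sg=1 if abs(arm.solve_ik([*g,.055],rot(9.8,1))[5])<120 else -1
arm.move_to([*g,.17],rot(9.8,sg)); arm.grip(.085)
print(sg,arm.current_t(),arm.current_force())
t=arm.snapshot("top")[:,:,::-1];s=arm.snapshot("side")[:,:,::-1]
cv2.imwrite("pics/t1.png",t);cv2.imwrite("pics/s1.png",s)
cv2.imwrite("pics/c1.png",np.hstack([cv2.resize(t[200:300,250:350],(400,400)),cv2.resize(s[190:340,260:410],(400,400))]))
E
```

```text
1 [-29.7  36.8  90.5  -0.   52.7  50.5]
-1 [ -29.7   36.8   90.5   -0.    52.7 -129.5]
1 13.1333 [ 0.02875717  0.46165224 -0.21193306]
```

View pics/c1.png

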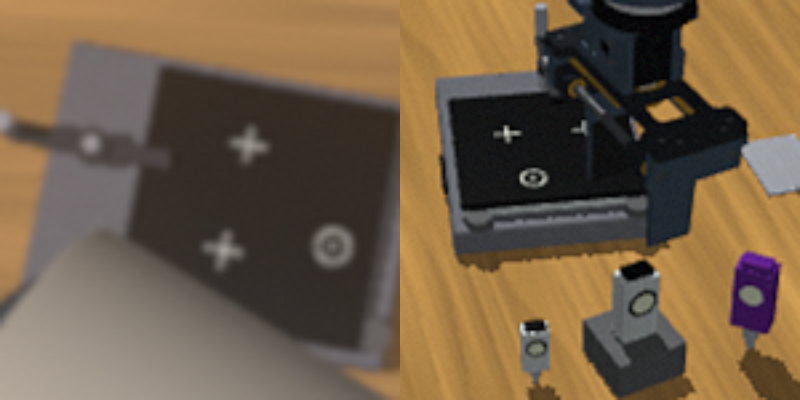

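The crop shows the clamp closed: tongue end at crop (165,158) over the plate, post at (5,122). The gripper is poised above the gauge, with its fingers straddling the broad faces. Now I'll grip and lift it.

```bash
python3 - <<'E'
from clamp import *
print(pix("side",np.r_[g,.106]),pix("side",np.r_[g,.17]))
r=rot(9.8)
arm.move_l([*g,.053],r,feed=.12); print(arm.current_force().round(2))
arm.grip(.0); print(arm.current_width(),arm.current_grasp_force(),arm.current_force().round(2),arm.current_torque().round(3))
arm.move_l([*g,.14],r,feed=.12); print(arm.current_width(),arm.current_force().round(2))
ring=np.array([.5200,-.0235])
arm.move_to([*ring,.13],r); print(arm.current_t(),arm.current_ee_pos().round(4),arm.current_width())
t=arm.snapshot("top")[:,:,::-1];s=arm.snapshot("side")[:,:,::-1]
cv2.imwrite("pics/t2.png",t);cv2.imwrite("pics/s2.png",s)
cv2.imwrite("pics/c2.png",np.hstack([cv2.resize(t[220:300,290:370],(400,400)),cv2.resize(s[190:290,260:360],(400,400))]))
E
```

```text
[347.08339688 290.46403931] [347.8960653  267.14644455]
[-0.37 -0.1  -0.16]
0.02183895421292605 29.999755024909973 [ 0.64 -0.39  1.18] [-0.113  0.175 -0.019]
0.02165608552960554 [-0.05  0.26 -1.49]
17.0917 [ 0.5205 -0.0242  0.1299] 0.02204925105240107
```

View pics/c2.png

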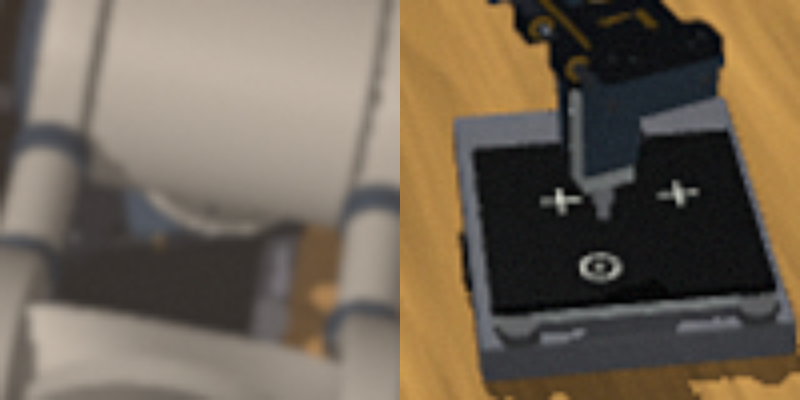

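The gauge is held upright. In the side view its tip is at about (310,244.6), above the ring at (309.5,256.3). The top view is blocked by the arm. I'll lower it and compare tip and ring in the side view.

```bash
python3 - <<'E'
from clamp import *
r=rot(9.8);ring=np.array([.5205,-.0228])
arm.move_l([*ring,.100],r,feed=.1);arm.sleep(.3)
print(arm.current_t(),arm.current_ee_pos().round(4),arm.current_force().round(2),arm.current_tool_rot().round(3).tolist())
S=[arm.snapshot("side")[:,:,::-1] for _ in range(4)]
s=np.mean(S,axis=0).astype(np.uint8);cv2.imwrite("pics/s3.png",s)
print(pix("side",np.r_[ring,.053]),pix("side",np.r_[ring,.045]),pix("side",np.r_[ring,.068]))
cv2.imwrite("pics/c3.png",cv2.resize(s[225:265,290:330],(600,600),interpolation=cv2.INTER_NEAREST))
print(s[236:264,300:321].mean(2).astype(int))
E
```

```text
17.9417 [ 0.5208 -0.0229  0.1004] [ 0.02 -0.83 -1.04] [[0.985, 0.17, 0.001], [0.17, -0.985, -0.0], [0.001, 0.0, -1.0]]
[309.10198159 254.1654456 ] [309.14792072 256.68540561] [309.01499333 249.39376307]
[[ 21  16  35  85 100  77  41  33  39  40  38  39  39  40  38  36  38  39
   41  29  17]
 [ 95   4  33  83  98  74  41  34  37  36  36  39  38  37  38  38  37  39
   40  27  18]
 [127   1  28  81  99  76  43  34  39  37  38  38  39  39  39  38  39  39
   40  29  17]
 [193 126 108  97  97  75  43  34  38  37  37  39  37  39  38  38  36  37
   39  28  18]
 [181 113  86  92  97  75  43  33  37  38  38  37  36  36  33  28  26  50
   40  20  19]
 [143  70  30  83  98  76  43  33  38  37  35  31  27  36  48  61  81 101
   55  13  17]
 [139  79  45  89  98  74  42  30  30  27  43  51  75  86  92  99 112 121
   64   8  17]
 [ 77  42  25  83 100  75  42  45  54  76  90  94 105 110 109 108 113 122
   64  10  17]
 [ 13  11  10  56  92  89  86  89  93 106 108 107 109 107 113 105  88  81
   41  13  18]
 [ 19  18  17  20  61  92 110 106 107 107 106 112 107  83  72  58  39  20
   16  16  17]
 [ 19  
[... 895 characters left out ...]
1  14  36 189 124   0  52 150 129  46   0  65  94  51   9   9
    9   6   4]
 [ 22  20  19  17  18 189 145  24  38 105  88  25   1  78  78  30   3   5
    6   9   6]
 [ 20  22  21  18   6 120 151 134  68  24  26  28  71  85  52  13   5   8
    8   9   6]
 [ 23  22  22  22   9  20  83 106  74  49  51  54  64  45  15   3   9  11
    8   6   8]
 [ 21  19  14  14   5   0   0   1  23  30  30  32  13   2   3   8   8   9
    5   7   6]
 [ 14   8   8   9  10   6   5   7   4   2   3   2   4   4  10   5   8   7
    9   7   9]
 [  7   8   7   7   7   7   8   6  10   9   6   9   9   9   9   9   5   7
   10   8   8]
 [  9   7   7  10   5  10   4   6   4   7   8   4   7   9  10   8  10  11
    8   9   9]]
```

View pics/c3.png

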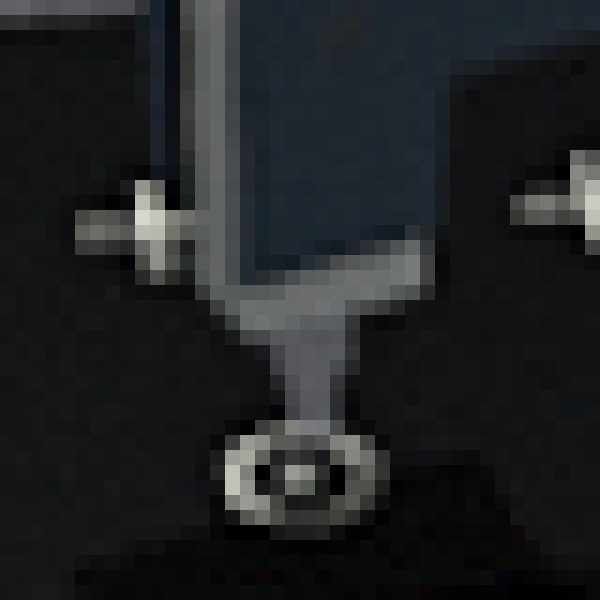

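In this crop the plunger axis is at about column 310.37, confirmed by the midpoint of the block's corners. The ring centre is at (309.5,256.3). So the tip is about 0.9 px to the right, while depth agrees to about 0.2 px. I'll correct that and press down while watching the force.

```bash
python3 - <<'E'
from clamp import *
r=rot(9.8)
a=plane("side",(310.37,256.1),.045);b=plane("side",(309.5,256.3),.045);d=(b-a)[:2];print("corr",d)
tgt=np.array([.5205,-.0228])+d
arm.move_l([*tgt,.100],r,feed=.05)
def F():
    v=[]
    for _ in range(20): v.append(arm.current_force()); arm.sleep(.01)
    return np.mean(v,0)
f0=F();print(arm.current_t(),f0.round(2))
for z in(.096,.094,.092,.090,.088,.087):
    arm.move_l([*tgt,z],r,feed=.02);arm.sleep(.1);f=F()-f0;print(z,arm.current_ee_pos().round(4),f.round(2))
    if f[2]>2.3:break
print(arm.current_t(),arm.current_width())
s=np.mean([arm.snapshot("side")[:,:,::-1] for _ in range(4)],axis=0).astype(np.uint8);cv2.imwrite("pics/s4.png",s)
cv2.imwrite("pics/c4.png",cv2.resize(s[225:265,290:330],(600,600),interpolation=cv2.INTER_NEAREST))
print(s[236:262,300:321].mean(2).astype(int))
E
```

```text
corr [-0.0023525  -0.00015467]
18.5583 [-0.23  0.17 -1.24]
0.096 [ 0.5182 -0.023   0.0961] [ 0.09  0.   -0.02]
0.094 [ 0.5181 -0.023   0.094 ] [ 0.23  0.03 -0.12]
0.092 [ 0.5181 -0.023   0.092 ] [ 0.02 -0.09 -0.06]
0.09 [ 0.5182 -0.023   0.09  ] [ 0.59 -0.28  1.28]
0.088 [ 0.5182 -0.023   0.088 ] [ 0.76 -0.26  2.02]
0.087 [ 0.5182 -0.023   0.087 ] [ 0.89 -0.42  2.34]
21.7583 0.021678152142174598
[[ 20  36  85  99  76  42  32  38  39  38  39  37  36  37  38  37  38  38
   34  21  16]
 [ 21  35  86  99  75  41  33  38  39  37  37  36  38  38  37  37  38  40
   31  22  19]
 [ 19  35  85 100  77  40  34  37  39  36  36  39  38  38  38  38  39  39
   31  19  17]
 [ 14  33  84 100  76  41  34  38  39  36  41  38  40  39  37  39  38  39
   32  20  17]
 [ 27  33  82  99  75  40  33  38  37  38  37  37  37  40  37  37  38  40
   30  20  18]
 [ 39  71  93  99  75  40  33  38  38  38  36  38  37  38  38  39  40  40
   30  19  15]
 [104  86  86  98  75  42  33  40  39  38  38  39  39  38  39  37  38  39
   28  16  18]
 [ 79  47  76  98  79  44  33  38  38  38  39  39  38  38  40  37  38  41
   3
[... 913 characters left out ...]
8  17   6  56 148 116  81  91  90  74  74  70  31   9  14  10
    2  11  17]
 [ 21  21  21  15  27 155 167  86  72  92  93  52  33  58  46  16   2   8
    6   7  11]
 [ 19  20  21  17  40 196 130   0  45  90  79  28   0  49  73  37   4   5
    7   3   8]
 [ 21  26  17   9  18 141  94   0   8  46  29   0   1  79  82  33   3   8
    9   4   6]
 [ 18  16   8   3   0  50  69  62  42  32  33  30  71  88  53  13   5   7
    9  10   8]
 [  7   9   7   4   4   9  37  51  54  55  53  54  65  44  13   5   5   8
    5   8   5]
 [  7   6   5  11   8   4   2  12  26  31  31  32  15   2   5   6  10   7
    7   8   9]
 [  7   7   5  10   7   7   5   7   5   3   4   4   4   8   9   7   5  10
    8   8   7]]
```

View pics/c4.png

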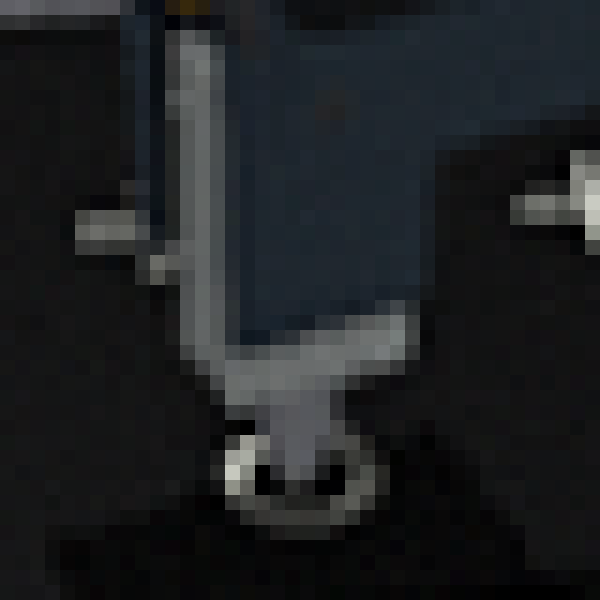

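The tip sits on the ring dot: plunger axis at column 309.4, estimated contact row 256.2, against the ring centre at (309.5,256.3). The force readings put first contact at TCP z ≈ 0.0918, so half-way is z ≈ 0.0857.

```bash
python3 - <<'E'
from clamp import *
p=np.array([.5205,-.0228])+[-0.0023525,-0.00015467]
arm.move_l([*p,.0857],rot(9.8),feed=.02);arm.sleep(.3)
v=[]
for _ in range(20): v.append(arm.current_force()); arm.sleep(.01)
print(np.mean(v,0)-[-.23,.17,-1.24],arm.current_ee_pos(),arm.current_width(),arm.current_t())
print(arm.sign_off())
E
```

```text
[ 1.19625254 -0.34259009  2.92964723] [ 0.51813503 -0.02295722  0.08569191] 0.021656781196334286 22.675
the job is handed in; nothing more can be done
None
```

I closed the clamp to its stop and handed the job in with the gauge held upright on the ring's centre, pressing at about 2.9 N, which is roughly half-way in; the robot clock read about 22.7 s.

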